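# Move the standards to the other rack in reverse order

## Task

The calibration bottles are to be measured again in reverse, so move all four from the full grey rack to the empty white rack in the opposite order: the leftmost bottle, as the robot sees the row, becomes the rightmost, and so on. Stand each one upright, centred on its ring, and do not knock any bottle over.

Things in the scene. Friction and masses are not known exactly. Their poses are not given: they have to be found in the camera images.
- bottle_blue: clear glass reagent bottle with a blue screw cap, 56 mm diameter, 106 mm tall, cap 40 mm wide and 16 mm high at the very top, sloping shoulders below it; 0.14 to 0.6 kg. Origin at the centre of its underside, z up its axis. Loose; grip it by the cap from above, with the fingers in front of and behind it (across the row): its neighbours are close.
- bottle_yellow: clear glass reagent bottle with a yellow screw cap, 56 mm diameter, 106 mm tall, cap 40 mm wide and 16 mm high at the very top, sloping shoulders below it; 0.14 to 0.6 kg. Origin at the centre of its underside, z up its axis. Loose; grip it by the cap from above, with the fingers in front of and behind it (across the row): its neighbours are close.
- bottle_white: opaque white reagent bottle with a white screw cap, 62 mm diameter, 121 mm tall, cap 40 mm wide and 18 mm high at the very top, sloping shoulders below it; 0.14 to 0.6 kg. Origin at the centre of its underside, z up its axis. Loose; grip it by the cap from above, with the fingers in front of and behind it (across the row): its neighbours are close.
- bottle_red: amber (brown) reagent bottle with a red screw cap, 70 mm diameter, 144 mm tall, cap 40 mm wide and 22 mm high at the very top, sloping shoulders below it; 0.14 to 0.6 kg. Origin at the centre of its underside, z up its axis. Loose; grip it by the cap from above, with the fingers in front of and behind it (across the row): its neighbours are close.
- mat_blue: blue flat seat mat, 86 mm (x) by 74 mm (y), 3 mm thick, fixed in the full rack under the blue-capped bottle, its front and back edges showing; it stays there and keeps the record of where that bottle stood at the start. Origin at the centre of its underside.
- mat_yellow: yellow flat seat mat, 86 mm (x) by 74 mm (y), 3 mm thick, fixed in the full rack under the yellow-capped bottle, its front and back edges showing; it stays there and keeps the record of where that bottle stood at the start. Origin at the centre of its underside.
- mat_white: white flat seat mat, 86 mm (x) by 74 mm (y), 3 mm thick, fixed in the full rack under the white-capped bottle, its front and back edges showing; it stays there and keeps the record of where that bottle stood at the start. Origin at the centre of its underside.
- mat_red: red flat seat mat, 86 mm (x) by 74 mm (y), 3 mm thick, fixed in the full rack under the red-capped bottle, its front and back edges showing; it stays there and keeps the record of where that bottle stood at the start. Origin at the centre of its underside.
- rack_full: The full rack: low grey one-row bottle rack, 100 (x) by 322 mm (y, along the row, to the robot's left; turned at most 0.14 rad), 10 mm floor, 18 mm rim, fixed; origin under its centre. Four seats at x = 0, y = +117, +39, -39, -117 mm, each with a coloured mat (top 13 mm above the origin) and a bottle on it.
- rack_empty: The empty rack: low white one-row bottle rack, 100 (x) by 322 mm (y, along the row, to the robot's left; turned at most 0.14 rad), 10 mm floor, 18 mm rim, fixed; origin under its centre. Four seats at x = 0, y = +117, +39, -39, -117 mm, each ringed in black (72 mm); bottles stand on the floor, 10 mm above the origin. Nearer or farther than the full rack.
Not all that is in view belongs to the job. Leave any turquoise look-alike of the bottle_white alone.

How it is judged:
By the outcome, as a careful person would: the job done as asked, in the order asked, and still so for the second after the job is handed in, with the robot touching nothing.
It also fails if it takes over 106 s, if anything falls off the work surface, if the arm or the gripper's body presses on something with over 40 N, if the wrist force passes 120 N, or if a joint passes its speed limit or range.

## Robot

A 6-joint arm with a two-finger parallel gripper is mounted at the origin on a cart in front of the work surface, level with it; the furniture and walls round the work are solid. World frame = base frame: x ahead of the robot, y to its left, z up, the work surface at z = 0. Lengths are in mm, angles in degrees, forces in N, time in s.
With the tool pointing down it reaches from about 375 to 975 mm from the base axis. Payload 3.8 kg.
Tool frame: the origin (TCP) lies where the fingers leave the gripper's body, on its centre line; the fingertips stand 73 mm ahead of it and the grasp point (between the pads) lies 54 mm ahead of it; z points along the fingers, y is the direction in which the jaws open and shut (so a half turn about z gives the same grasp; the last joint's range is limited). The gripper opens to 85 mm and grips with 20 to 120 N. Pads are 22 mm wide; open, the fingers measure 114 mm over their backs; the gripper's body (76 mm by 85 mm) begins 54 mm behind the grasp point. The pads swing forward as they close: fully open they stand 13 mm farther back than shut.
Start: joints at [-79.062, 15.12, 91.902, -0, 72.978, -2.114], TCP at [152.433, -657.558, 303.88] pointing down, gripper open.
Joint ranges: [-150.88, 150.88], [-54.13, 125.18], [17.81, 147.31], [-75.09, 255.09], [0, 152.58], [-146.25, 146.25]. Speed limits (degrees/s): [147.25, 147.25, 180, 180, 180, 180].

## Interface

Orientations are given as [roll, pitch, yaw] about the fixed x, y, z axes, in that order (R = Rz(yaw) Ry(pitch) Rx(roll)).
In Python, from workcell import monitor, eyes, manip gives the robot as it stands. The module is installed in compiled form; this text tells all that it offers.
- The arm moves only by the tool drive_tool, never from a script. Its argument "steps" is a list of rows, each an object with "dp": the shift along the tool's x, y, z in mm, a list of three; "roll": the turn about the tool's z in rad. A call has exactly 8 rows; each row is the pose to reach, as a shift and turn from the pose measured when the call began, along the tool's axes at that moment; what a row does not reach only later rows make up. A row lasts 1/8 s, in which the tool goes at most 62.5 mm and 10.7 degrees, less where a joint would pass 70% of its speed; a pose out of reach is approached as far as the arm can. A call with a gripper value outside its range is refused whole. "gripper" is the opening in per cent of the stroke, from 0 (shut) to 100 (fully open), set as the call begins (left out, the last holds). The fingers move at their own pace and stop on an object; "squeeze" is the grip in N (left out, the last holds). Time passes only in rows, so rows that repeat a pose let the fingers close, or fill a call up. It gives the time, the measured TCP pose, the force and the opening at its end, in the units of the state.
- monitor.get_state(): the state, without advancing time (a new reading comes with each control period).
- eyes.read_camera(name): name is "scene" or "top" or "wrist"; returns a dict with "img" (420x560x3 uint8, red, green, blue), "camera_matrix" (3x3 intrinsics, pixels), "k1" (the pictures are not rectified: a ray, as slopes to the right and down, at radius r is drawn at 1 + k1 r^2 times it, then the intrinsics apply), "extrinsics" (4x4, takes a point from camera to world coordinates); the wrist camera has in their place "tool_from_camera" (4x4, takes a point from camera to tool coordinates, whose origin is the TCP and whose axes are the flange's). Camera axes: x right, y down, z forward; pixel columns grow to the right and rows downward; lengths in mm; the calibration is good to about 2 mm. A picture is of the moment at which its call begins: read the wrist's pose just before it. There is no depth.
- manip.finish_job(): hands the job in, once; it reports no verdict.
The state is a dict: "time": time; "qpos": joint angles; "dq": joint speeds; "joint_torque": joint torques, N m; "tool_pos": TCP position; "ee_rot": TCP orientation; "force": force on the tool from outside, world axes, zero at the start; "ft_torque": the same for the moment, N m; "opening": opening from 0.0 (shut) to 1.0 (fully open).
Only numpy, scipy, OpenCV 4.12 (cv2) and the standard library are available. Lean on these libraries where they do the work, as an engineer would, in place of code of your own. Each camera call takes 0.05 s, during which the arm holds its last target. There are 200 camera calls.

## Working session

There is one attempt and no reset: what is moved stays moved. The work goes in short steps, Python scripts to look and compute and a tool call to move; the robot and the scene stay as the last step left them, time stands still between calls to the robot, and variables do not carry over. Pictures are saved under pics/ and viewed, about 12 in all and at most 16, crops included, and the job is handed in when it is done.

Besides the shell and the picture viewer there is one more tool, called by a JSON object that holds its "api" and its "payload". drive_tool: Moves the arm, as the interface text tells. Its arguments: {"type":"object","properties":{"steps":{"type":"array","items":{"type":"object","properties":{"dp":{"type":"array","items":{"type":"number"}},"roll":{"type":"number"}}}},"gripper":{"type":"number"},"squeeze":{"type":"number"}},"required":["steps"]}

```bash
mkdir -p pics; cat > h.py <<'E'
import numpy as np, cv2
from workcell import monitor, eyes, manip
def snap(n,f=None):
    c=eyes.read_camera(n)
    if f: cv2.imwrite('pics/'+f,c['img'][:,:,::-1])
    return c
E
python3 - <<'E'
from h import *
import pickle
s=monitor.get_state();print(s)
for n in('scene','top'):
    c=snap(n,n+'0.png');pickle.dump(c,open(n+'0.pkl','wb'));print(n,c['camera_matrix'],c['k1'],c['extrinsics'])
E
```

```text
{'time': 0.0, 'qpos': array([-7.90619014e+01,  1.51710357e+01,  9.19800954e+01,  9.97741182e-04,
        7.29761423e+01, -2.11503801e+00]), 'dq': array([-0.06061942,  0.01346313,  0.0527803 ,  0.0075476 , -0.02443335,
        0.0135628 ]), 'joint_torque': array([ 6.75673509e-04, -5.15111840e+01, -3.67313397e+01,  1.92125990e-04,
        1.28903883e-02, -8.53238813e-07]), 'tool_pos': array([ 152.34031048, -657.01823243,  302.55067123]), 'ee_rot': array([-1.79872848e+02, -5.64986955e-03,  1.30528372e+01]), 'force': array([-0.00791851,  0.00609381,  0.28334924]), 'ft_torque': array([0.03739974, 0.03577903, 0.0463492 ]), 'opening': 0.9982426801762785}
scene [[476.32638508   0.         277.80835798]
 [  0.         476.32638508 206.16029609]
 [  0.           0.           1.        ]] -0.014978052150815782 [[-4.86698332e-01 -4.10788286e-01  7.70958960e-01 -3.43582820e+02]
 [-8.73277095e-01  2.51644970e-01 -4.17207292e-01  6.75288165e+02]
 [-2.26240758e-02 -8.76314894e-01 -4.81207188e-01  6.16728809e+02]
 [ 0.00000000e+00  0.00000000e+00  0.00000000e+00  1.00000000e+00]]
top [[442.90848163   0.         272.21971696]
 [  0.         442.90848163 208.90359812]
 [  0.           0.           1.        ]] -0.0418078167070656 [[-2.85037176e-02 -9.86323828e-01  1.62335592e-01  4.07145647e+02]
 [-9.99592584e-01  2.83664471e-02 -3.16382938e-03  1.71379551e+02]
 [-1.48432366e-03 -1.62359634e-01 -9.86730534e-01  9.14816251e+02]
 [ 0.00000000e+00  0.00000000e+00  0.00000000e+00  1.00000000e+00]]
```

View pics/top0.png

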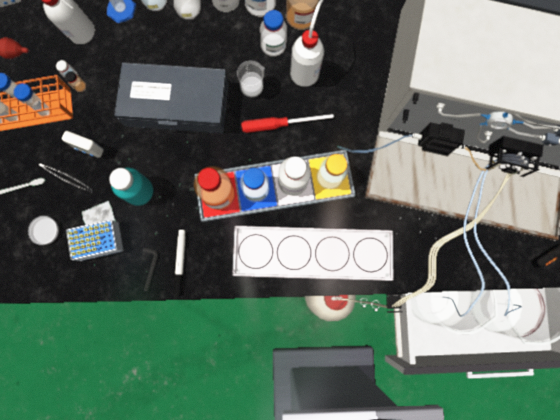

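View pics/scene0.png

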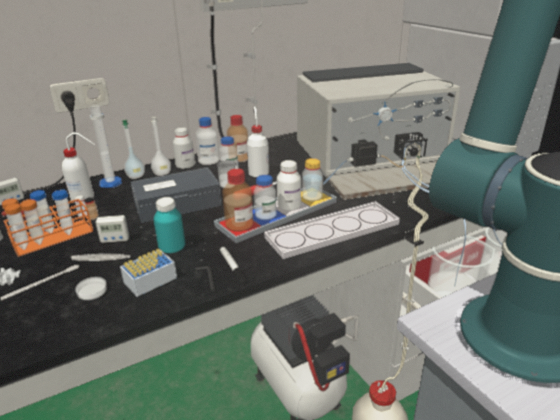

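Rack order from the robot's left (top view): red (208,180), blue (254,178), white (294,168), yellow (335,163). The empty rings are at about (256,252), (294,252), (332,254) and (370,255). Possible confusions are the turquoise look-alike with a white cap (125,180), the white wash bottle with a red tip (307,40), and the background bottles with blue or brown parts (272,20)/(302,10). All of these are off the rack. I'll measure the four in the rack and the rings.

```bash
cat >> h.py <<'E'
def ray(c,u,v,T=None):
    K=c['camera_matrix'];x=(u-K[0,2])/K[0,0];y=(v-K[1,2])/K[1,1]
    rd=np.hypot(x,y);r=rd
    for _ in range(10): r=rd/(1+c['k1']*r*r)
    f=r/rd if rd>0 else 1
    T=c['extrinsics'] if T is None else T
    return T[:3,3],T[:3,:3]@np.array([x*f,y*f,1])
def onz(c,u,v,z,T=None):
    o,d=ray(c,u,v,T);return o+d*(z-o[2])/d[2]
E
python3 - <<'E'
from h import *
import pickle
c=pickle.load(open('top0.pkl','rb'));im=c['img']
crop=im[140:290,180:410];cv2.imwrite('pics/crop0.png',cv2.resize(crop,None,fx=3.4,fy=3.4,interpolation=cv2.INTER_CUBIC)[:,:,::-1])
# rings: dark ring hole contours inside white rack
g=cv2.cvtColor(im,cv2.COLOR_RGB2GRAY);g4=cv2.resize(g,None,fx=4,fy=4,interpolation=cv2.INTER_CUBIC)
b=(g4<170).astype(np.uint8);cs,_=cv2.findContours(b,cv2.RETR_LIST,cv2.CHAIN_APPROX_NONE)
R=[]
for k in cs:
    if len(k)<200: continue
    e=cv2.fitEllipse(k);(u,v)=((np.array(e[0])+.5)/4-.5)
    if 230<u<400 and 225<v<285 and 110<min(e[1]) and max(e[1])<180:
        print(np.round([u,v,e[1][0]/4,e[1][1]/4],1),np.round(onz(c,u,v,10),1))
hsv=cv2.cvtColor(cv2.resize(im,None,fx=4,fy=4,interpolation=cv2.INTER_CUBIC),cv2.COLOR_RGB2HSV)
for n,(u0,v0) in dict(red=(208,180),blue=(254,178),white=(294,168),yellow=(335,163)).items():
    print(n,hsv[v0*4,u0*4])
E
```

```text
red [  1 200 230]
blue [107 192 225]
white [  0   0 252]
yellow [ 26 164 250]
```

View pics/crop0.png

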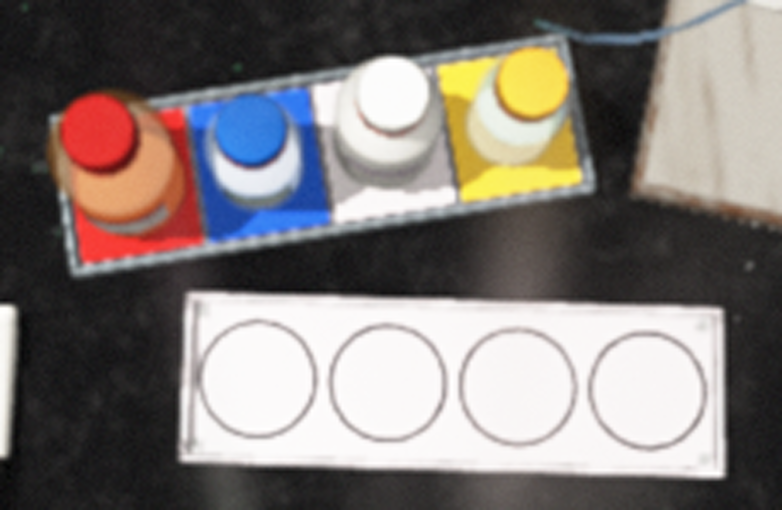

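The crop confirms the choice: the red, blue, white and yellow caps sit on matching mats, centred at crop pixels (98,131), (252,130), (393,93) and (532,82). The rings are at (258,379), (388,382), (518,386) and (648,390).

```bash
python3 - <<'E'
from h import *
import pickle
c=pickle.load(open('top0.pkl','rb'));im=c['img']
I=cv2.resize(im,None,fx=4,fy=4,interpolation=cv2.INTER_CUBIC);g=cv2.cvtColor(I,cv2.COLOR_RGB2GRAY)
b=cv2.adaptiveThreshold(g,255,cv2.ADAPTIVE_THRESH_MEAN_C,cv2.THRESH_BINARY_INV,41,12)
cs,_=cv2.findContours(b,cv2.RETR_LIST,cv2.CHAIN_APPROX_NONE)
for k in cs:
    if len(k)<200: continue
    e=cv2.fitEllipse(k);u,v=(np.array(e[0])+.5)/4-.5
    if 230<u<400 and 225<v<285 and 110<min(e[1]) and max(e[1])<180:
        print(np.round([u,v,e[1][0]/4,e[1][1]/4],1),np.round(onz(c,u,v,10),1))
hsv=cv2.cvtColor(I,cv2.COLOR_RGB2HSV)
for n,u,v,z,rr in(('red',208.8,178.5,157,12),('blue',254,178,119,11),('white',295.6,167.3,134,12),('yellow',336.5,164,119,12)):
    print(n,np.round(onz(c,u,v,z),1), 'px/20mm',round(442.9*20/(915-z),1))
print(np.round([onz(c,u/3.4+180-.35,v/3.4+140-.35,10) for u,v in((258,379),(388,382),(518,386),(648,390))],1))
E
```

```text
[370.  254.5  31.3  32.3] [456.1 -28.2  10. ]
[331.8 253.4  31.5  32.1] [460.7  49.6  10. ]
[370.  254.5  34.9  36.1] [456.1 -28.2  10. ]
[293.6 252.3  31.8  31.9] [465.2 127.5  10. ]
[331.8 253.4  35.1  35.8] [460.7  49.7  10. ]
[255.2 251.1  31.9  32.4] [469.9 205.6  10. ]
[293.6 252.3  35.3  35.6] [465.2 127.4  10. ]
[255.1 251.1  35.4  36.1] [469.9 205.8  10. ]
red [589.1 278.7 157. ] px/20mm 11.7
blue [596.7 200.7 119. ] px/20mm 11.1
white [610.9 124.3 134. ] px/20mm 11.3
yellow [619.   47.3 119. ] px/20mm 11.1
[[469.8 205.   10. ]
 [465.7 127.1  10. ]
 [461.1  49.2  10. ]
 [456.3 -28.8  10. ]]
```

{"api": "drive_tool", "payload": {"steps": [{"dp":[15,-12,-40],"roll":0},{"dp":[50,-40,-80],"roll":-0.1},{"dp":[95,-75,-80],"roll":-0.2},{"dp":[140,-110,-80],"roll":-0.3},{"dp":[185,-145,-80],"roll":-0.4},{"dp":[230,-180,-80],"roll":-0.5},{"dp":[275,-215,-80],"roll":-0.6},{"dp":[310,-243,-80],"roll":-0.7}], "gripper": 100, "squeeze": 50}}

```text
time: 1.1
tool_pos: [400.4, -348.4, 382.8]
ee_rot: [-179.9, -0.1, 53.4]
force: [-0.1, -0.5, 0.4]
opening: 0.996
```

```bash
cat >> h.py <<'E'
def go(*targets,yaw=97.4):
    s=monitor.get_state();p=s['tool_pos'];from scipy.spatial.transform import Rotation as Ro
    R=Ro.from_euler('xyz',s['ee_rot'],degrees=True).as_matrix()
    print('t',round(s['time'],2),'pos',np.round(p,1),'rot',np.round(s['ee_rot'],1),'F',np.round(s['force'],1),'op',round(s['opening'],3))
    for t in targets: print(t,'dp',np.round(R.T@(np.array(t)-p),1))
    print('roll',round(np.radians((s['ee_rot'][2]-yaw+180)%360-180),3))
E
python3 -c "
from h import *
go((400,50,380),(500,230,380),(589,279,330))"
```

```text
t 1.1 pos [ 400.4 -348.4  382.8] rot [-1.799e+02 -1.000e-01  5.340e+01] F [-0.1 -0.5  0.4] op 0.996
(400, 50, 380) dp [ 319.6 -237.9    3.8]
(500, 230, 380) dp [ 523.8 -264.9    4.2]
(589, 279, 330) dp [ 616.1 -222.6   54.3]
roll -0.768
```

{"api": "drive_tool", "payload": {"steps": [{"dp":[40,-30,4],"roll":-0.1},{"dp":[80,-60,4],"roll":-0.2},{"dp":[120,-90,4],"roll":-0.3},{"dp":[160,-120,4],"roll":-0.4},{"dp":[200,-150,4],"roll":-0.5},{"dp":[240,-180,4],"roll":-0.6},{"dp":[280,-210,4],"roll":-0.7},{"dp":[320,-238,4],"roll":-0.768}]}}

```text
time: 2.1
tool_pos: [399.5, 52.0, 379.6]
ee_rot: [-180.0, -0.2, 97.5]
force: [1.0, 0.4, 0.2]
opening: 1.002
```

```bash
python3 -c "
from h import *
go((520,160,380),(560,278.7,330),(589,278.7,310))"
```

```text
t 2.1 pos [399.5  52.  379.6] rot [-180.    -0.2   97.5] F [1.  0.4 0.2] op 1.002
(520, 160, 380) dp [ 91.3 133.6  -0.2]
(560, 278.7, 330) dp [203.6 188.9  50.1]
(589, 278.7, 310) dp [199.7 217.6  70.1]
roll 0.002
```

{"api": "drive_tool", "payload": {"steps": [{"dp":[30,33,0],"roll":0},{"dp":[60,66,10],"roll":0},{"dp":[90,99,25],"roll":0},{"dp":[120,132,40],"roll":0},{"dp":[150,165,55],"roll":0},{"dp":[180,198,70],"roll":0},{"dp":[200,218,70],"roll":0},{"dp":[200,218,70],"roll":0}]}}

```text
time: 3.1
tool_pos: [589.7, 280.2, 308.5]
ee_rot: [-179.9, -0.1, 97.6]
force: [-0.9, -0.8, -0.8]
opening: 0.998
```

```bash
python3 - <<'E'
from h import *
import pickle
go((589,278.7,201))
s=monitor.get_state();c=snap('wrist','w1.png');pickle.dump((s,c),open('w1.pkl','wb'));print(c['tool_from_camera'],c['camera_matrix'],c['k1'])
E
```

```text
t 3.1 pos [589.7 280.2 308.5] rot [-1.799e+02 -1.000e-01  9.760e+01] F [-0.9 -0.8 -0.8] op 0.998
(589, 278.7, 201) dp [ -1.6  -0.6 107.5]
roll 0.004
[[ 2.64781837e-04 -9.63271671e-01 -2.68528616e-01  6.78514165e+01]
 [ 9.99999701e-01  6.00568402e-05  7.70609508e-04 -5.67298486e-01]
 [-7.26179329e-04 -2.68528740e-01  9.63271399e-01 -7.01725286e+01]
 [ 0.00000000e+00  0.00000000e+00  0.00000000e+00  1.00000000e+00]] [[310.09021603   0.         281.56151032]
 [  0.         310.09021603 208.78454225]
 [  0.           0.           1.        ]] -0.06192114100876205
```

View pics/w1.png

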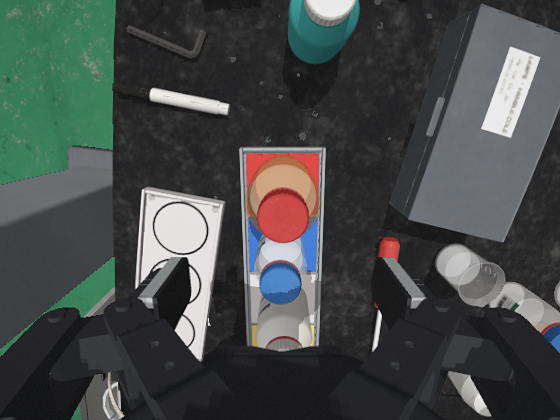

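Wrist view: the red cap is at (283,216) with the blue cap behind it at (281,283). The row lies along the image's vertical, and the jaws straddle it. The turquoise look-alike at (325,20) is well clear.

```bash
cat >> h.py <<'E'
from scipy.spatial.transform import Rotation as Ro
def wT(s,c):
    T=np.eye(4);T[:3,:3]=Ro.from_euler('xyz',s['ee_rot'],degrees=True).as_matrix();T[:3,3]=s['tool_pos'];return T@c['tool_from_camera']
E
python3 - <<'E'
from h import *
import pickle
s,c=pickle.load(open('w1.pkl','rb'));T=wT(s,c)
h=cv2.cvtColor(c['img'],cv2.COLOR_RGB2HSV)
for n,m,z,box in(('red',((h[:,:,0]<5)|(h[:,:,0]>174))&(h[:,:,1]>140),157,(180,250,250,315)),('blue',(abs(h[:,:,0].astype(int)-106)<8)&(h[:,:,1]>140),119,(258,310,258,304))):
    M=np.zeros(m.shape,np.uint8);a,b,d,e=box;M[a:b,d:e]=m[a:b,d:e]
    k=max(cv2.findContours(M,0,1)[0],key=cv2.contourArea);u,r=cv2.minEnclosingCircle(k);print(n,np.round(u,1),round(r,1),cv2.boundingRect(k),np.round(onz(c,*u,z,T),1))
print(onz(c,180.5,226.5,10,T))
E
```

```text
red [282.9 214.8] 27.1 (257, 188, 52, 54) [589.7 281.9 157. ]
blue [280.2 282.9] 20.8 (260, 263, 41, 41) [597.7 204.6 119. ]
[469.86997425 206.09935399  10.        ]
```

{"api": "drive_tool", "payload": {"steps": [{"dp":[0,0,15],"roll":0},{"dp":[0,0,35],"roll":0},{"dp":[0,0,55],"roll":0},{"dp":[0,0,75],"roll":0},{"dp":[0,0,90],"roll":0},{"dp":[0,0,100],"roll":0},{"dp":[0,0,107],"roll":0},{"dp":[0,0,107],"roll":0}]}}

```text
time: 4.15
tool_pos: [588.8, 279.4, 201.6]
ee_rot: [-179.9, -0.1, 97.6]
force: [0.2, -0.1, -0.1]
opening: 1.002
```

{"api": "drive_tool", "payload": {"steps": [{"dp":[0,0,0],"roll":0},{"dp":[0,0,0],"roll":0},{"dp":[0,0,0],"roll":0},{"dp":[0,0,0],"roll":0},{"dp":[0,0,0],"roll":0},{"dp":[0,0,0],"roll":0},{"dp":[0,0,0],"roll":0},{"dp":[0,0,0],"roll":0}], "gripper": 0, "squeeze": 50}}

```text
time: 5.15
tool_pos: [589.8, 279.7, 202.9]
ee_rot: [180.0, -0.1, 97.6]
force: [2.5, 0.6, 5.3]
opening: 0.478
```

{"api": "drive_tool", "payload": {"steps": [{"dp":[0,0,-5],"roll":0},{"dp":[0,0,-20],"roll":0},{"dp":[0,0,-45],"roll":0},{"dp":[0,0,-70],"roll":0},{"dp":[0,0,-95],"roll":0},{"dp":[0,0,-115],"roll":0},{"dp":[0,0,-130],"roll":0},{"dp":[0,0,-130],"roll":0}]}}

```text
time: 6.15
tool_pos: [590.3, 279.6, 334.5]
ee_rot: [179.8, -0.2, 97.6]
force: [-0.0, 0.9, -4.6]
opening: 0.472
```

```bash
python3 -c "
from h import *
go((456.1,-28.2,330),(456.1,-28.2,250),yaw=93)
s=monitor.get_state();c=snap('wrist','w2.png')"
```

```text
t 6.15 pos [590.3 279.6 334.5] rot [179.8  -0.2  97.6] F [-0.   0.9 -4.6] op 0.472
(456.1, -28.2, 330) dp [-287.4 -173.7    3.1]
(456.1, -28.2, 250) dp [-287.6 -174.    83.1]
roll 0.08
```

View pics/w2.png

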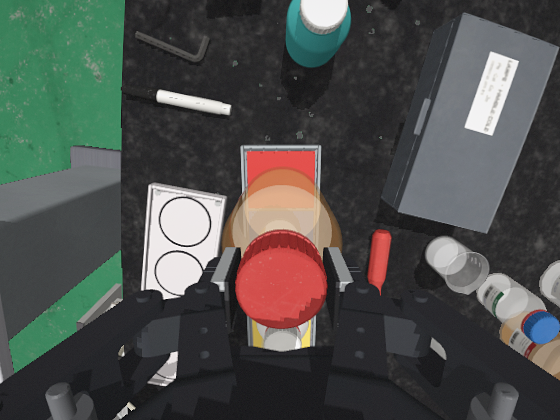

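{"api": "drive_tool", "payload": {"steps": [{"dp":[-15,-15,0],"roll":0},{"dp":[-50,-45,0],"roll":0.01},{"dp":[-95,-80,0],"roll":0.03},{"dp":[-145,-115,0],"roll":0.04},{"dp":[-195,-140,0],"roll":0.05},{"dp":[-240,-160,0],"roll":0.06},{"dp":[-275,-171,0],"roll":0.08},{"dp":[-288,-174,0],"roll":0.08}]}}

```text
time: 7.2
tool_pos: [454.3, -30.7, 331.1]
ee_rot: [-179.9, -0.1, 92.9]
force: [0.0, 0.5, -5.1]
opening: 0.454
```

```bash
python3 -c "
from h import *
go((456.1,-29.5,203),yaw=93)"
```

```text
t 7.2 pos [454.3 -30.7 331.1] rot [-1.799e+02 -1.000e-01  9.290e+01] F [ 0.   0.5 -5.1] op 0.454
(456.1, -29.5, 203) dp [  0.8   2.1 128.1]
roll -0.002
```

{"api": "drive_tool", "payload": {"steps": [{"dp":[0,2,10],"roll":0},{"dp":[1,2,30],"roll":0},{"dp":[1,2,55],"roll":0},{"dp":[1,2,80],"roll":0},{"dp":[1,2,100],"roll":0},{"dp":[1,2,115],"roll":0},{"dp":[1,2,123],"roll":0},{"dp":[1,2,126],"roll":0}], "squeeze": 70}}

```text
time: 8.2
tool_pos: [456.1, -28.9, 204.7]
ee_rot: [-179.9, -0.1, 92.9]
force: [-0.3, 0.3, -4.2]
opening: 0.443
```

```bash
python3 -c "
from h import *
go((456.1,-29.5,199),yaw=93)
s=monitor.get_state();c=snap('wrist','w3.png')"
```

```text
t 8.2 pos [456.1 -28.9 204.7] rot [-1.799e+02 -1.000e-01  9.290e+01] F [-0.3  0.3 -4.2] op 0.443
(456.1, -29.5, 199) dp [-0.6 -0.   5.7]
roll -0.002
```

View pics/w3.png

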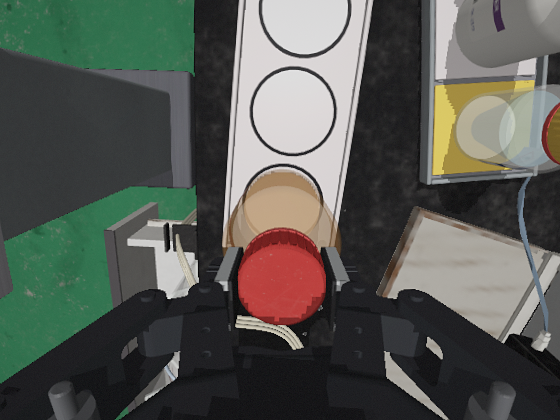

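{"api": "drive_tool", "payload": {"steps": [{"dp":[-0.5,0,1],"roll":0},{"dp":[-0.5,0,2],"roll":0},{"dp":[-0.5,0,3],"roll":0},{"dp":[-0.5,0,4],"roll":0},{"dp":[-0.5,0,4.5],"roll":0},{"dp":[-0.5,0,5],"roll":0},{"dp":[-0.5,0,5],"roll":0},{"dp":[-0.5,0,5],"roll":0}]}}

```text
time: 9.25
tool_pos: [457.1, -30.2, 202.4]
ee_rot: [180.0, -0.0, 92.9]
force: [-4.5, -2.5, 10.5]
opening: 0.44
```

{"api": "drive_tool", "payload": {"steps": [{"dp":[0,0,0],"roll":0},{"dp":[0,0,0],"roll":0},{"dp":[0,0,0],"roll":0},{"dp":[0,0,0],"roll":0},{"dp":[0,0,-10],"roll":0},{"dp":[0,0,-35],"roll":0},{"dp":[0,0,-65],"roll":0},{"dp":[0,0,-95],"roll":0}], "gripper": 95}}

```text
time: 10.25
tool_pos: [457.0, -30.3, 298.8]
ee_rot: [180.0, -0.0, 92.9]
force: [-0.0, 0.5, 0.4]
opening: 0.95
```

```bash
python3 - <<'E'
from h import *
import pickle
go((597,201,300),(597.2,202,169))
pickle.dump((monitor.get_state(),snap('wrist','w4.png')),open('w4.pkl','wb'))
E
```

```text
t 10.25 pos [457.  -30.3 298.8] rot [180.   -0.   92.9] F [-0.   0.5  0.4] op 0.95
(597, 201, 300) dp [223.9 151.6  -0.9]
(597.2, 202, 169) dp [224.8 151.7 130.1]
roll -0.078
```

View pics/w4.png

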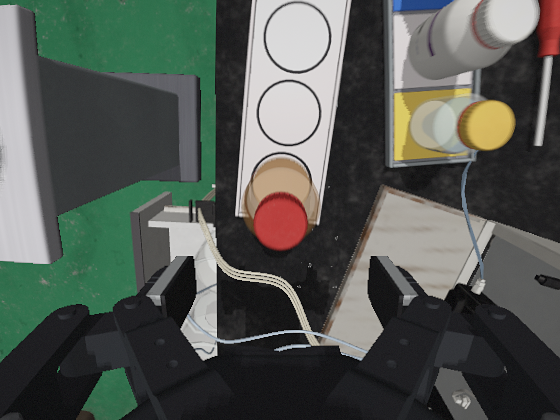

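{"api": "drive_tool", "payload": {"steps": [{"dp":[20,14,0],"roll":0},{"dp":[55,37,0],"roll":-0.02},{"dp":[95,64,0],"roll":-0.04},{"dp":[135,92,0],"roll":-0.06},{"dp":[175,119,0],"roll":-0.07},{"dp":[210,143,0],"roll":-0.078},{"dp":[225,152,10],"roll":-0.078},{"dp":[225,152,30],"roll":-0.078}]}}

```text
time: 11.3
tool_pos: [600.2, 202.6, 274.4]
ee_rot: [179.5, 0.1, 97.5]
force: [0.7, 0.1, -0.1]
opening: 0.948
```

```bash
cat >> h.py <<'E'
def capmask(h,n):
    H=h[:,:,0].astype(int);S=h[:,:,1];V=h[:,:,2]
    return {'red':((H<5)|(H>174))&(S>140),'blue':(abs(H-106)<8)&(S>130),'yellow':(abs(H-24)<6)&(S>120),'white':(S<40)&(V>200)}[n]
def cap(s,c,n,z,uv,w):
    h=cv2.cvtColor(c['img'],cv2.COLOR_RGB2HSV);m=capmask(h,n);M=np.zeros(m.shape,np.uint8)
    a,b=max(0,int(uv[1]-w)),int(uv[1]+w);d,e=max(0,int(uv[0]-w)),int(uv[0]+w);M[a:b,d:e]=m[a:b,d:e]
    k=max(cv2.findContours(M,0,1)[0],key=cv2.contourArea);u,r=cv2.minEnclosingCircle(k)
    T=wT(s,c) if s is not None else None
    print(n,'px',np.round(u,1),'r',round(r,1),np.round(onz(c,*u,z,T),1))
def proj(s,c,p):
    P=np.linalg.inv(wT(s,c))@np.append(p,1);x,y=P[:2]/P[2];f=1+c['k1']*(x*x+y*y);K=c['camera_matrix'];return K[0,0]*x*f+K[0,2],K[1,1]*y*f+K[1,2]
E
python3 - <<'E'
from h import *
import pickle
s,c=pickle.load(open('w4.pkl','rb'));cap(s,c,'red',154,(281,221),32);print('ring2 wrist',onz(c,289,113,10,wT(s,c)))
go((597.3,202.5,169))
s=monitor.get_state();c=snap('wrist','w5.png');uv=proj(s,c,(597.3,202.5,119));print(uv);cap(s,c,'blue',119,uv,26)
uv=proj(s,c,(611,124.3,134));print(uv)
E
```

```text
red px [280.2 221.2] r 29.2 [455.8 -31.7 154. ]
ring2 wrist [461.1585812   48.65376407  10.        ]
t 11.3 pos [600.2 202.6 274.4] rot [1.795e+02 1.000e-01 9.750e+01] F [ 0.7  0.1 -0.1] op 0.948
(597.3, 202.5, 169) dp [  0.5  -3.9 105.4]
roll 0.001
(np.float64(276.35781135814676), np.float64(214.4306779562421))
blue px [276.5 213.5] r 25.3 [597.3 203.2 119. ]
(np.float64(281.0508221490266), np.float64(316.3436511667445))
```

{"api": "drive_tool", "payload": {"steps": [{"dp":[1,-3,15],"roll":0},{"dp":[1,-3,35],"roll":0},{"dp":[1,-3,55],"roll":0},{"dp":[1,-3,75],"roll":0},{"dp":[1,-3,90],"roll":0},{"dp":[1,-3,99],"roll":0},{"dp":[1,-3,104],"roll":0},{"dp":[1,-3,105],"roll":0}]}}

```text
time: 12.35
tool_pos: [595.2, 201.5, 164.9]
ee_rot: [179.9, 0.1, 97.4]
force: [0.5, -0.5, 0.6]
opening: 0.948
```

{"api": "drive_tool", "payload": {"steps": [{"dp":[0,0,0],"roll":0},{"dp":[0,0,0],"roll":0},{"dp":[0,0,0],"roll":0},{"dp":[0,0,0],"roll":0},{"dp":[0,0,0],"roll":0},{"dp":[0,0,0],"roll":0},{"dp":[0,0,0],"roll":0},{"dp":[0,0,0],"roll":0}], "gripper": 0, "squeeze": 60}}

```text
time: 13.35
tool_pos: [596.3, 201.8, 166.3]
ee_rot: [179.7, 0.1, 97.4]
force: [0.8, 0.1, 6.0]
opening: 0.461
```

{"api": "drive_tool", "payload": {"steps": [{"dp":[0,0,-5],"roll":0},{"dp":[0,0,-20],"roll":0},{"dp":[0,0,-45],"roll":0},{"dp":[0,0,-70],"roll":0},{"dp":[0,0,-95],"roll":0},{"dp":[0,0,-115],"roll":0},{"dp":[0,0,-130],"roll":0},{"dp":[0,0,-130],"roll":0}]}}

```text
time: 14.35
tool_pos: [596.2, 202.2, 297.9]
ee_rot: [179.6, 0.1, 97.4]
force: [-0.4, -0.2, -2.8]
opening: 0.459
```

```bash
python3 -c "
from h import *
go((460.7,49.3,296),yaw=93)"
```

```text
t 14.35 pos [596.2 202.2 297.9] rot [1.796e+02 1.000e-01 9.740e+01] F [-0.4 -0.2 -2.8] op 0.459
(460.7, 49.3, 296) dp [-134.1 -154.1    0.9]
roll 0.077
```

{"api": "drive_tool", "payload": {"steps": [{"dp":[-8,-15,0],"roll":0},{"dp":[-25,-40,0],"roll":0.02},{"dp":[-50,-70,0],"roll":0.04},{"dp":[-80,-100,0],"roll":0.06},{"dp":[-108,-128,0],"roll":0.07},{"dp":[-126,-146,0],"roll":0.077},{"dp":[-134,-154,0],"roll":0.077},{"dp":[-134,-154,0],"roll":0.077}]}}

```text
time: 15.35
tool_pos: [460.1, 49.1, 296.4]
ee_rot: [179.6, 0.0, 92.9]
force: [-0.7, -0.3, -1.8]
opening: 0.461
```

```bash
python3 -c "
from h import *
go((460.7,49.3,168),yaw=93)"
```

```text
t 15.35 pos [460.1  49.1 296.4] rot [179.6   0.   92.9] F [-0.7 -0.3 -1.8] op 0.461
(460.7, 49.3, 168) dp [  0.3  -0.3 128.4]
roll -0.001
```

{"api": "drive_tool", "payload": {"steps": [{"dp":[0,0,10],"roll":0},{"dp":[0,0,30],"roll":0},{"dp":[0,0,55],"roll":0},{"dp":[0,0,80],"roll":0},{"dp":[0,0,100],"roll":0},{"dp":[0,0,115],"roll":0},{"dp":[0,0,123],"roll":0},{"dp":[0,0,128],"roll":0}]}}

```text
time: 16.35
tool_pos: [461.2, 49.2, 168.1]
ee_rot: [179.6, 0.0, 93.0]
force: [0.9, 0.5, -1.9]
opening: 0.459
```

{"api": "drive_tool", "payload": {"steps": [{"dp":[0,0,1],"roll":0},{"dp":[0,0,2],"roll":0},{"dp":[0,0,2.5],"roll":0},{"dp":[0,0,3],"roll":0},{"dp":[0,0,3.5],"roll":0},{"dp":[0,0,4],"roll":0},{"dp":[0,0,4],"roll":0},{"dp":[0,0,4],"roll":0}]}}

```text
time: 17.35
tool_pos: [461.3, 49.2, 164.1]
ee_rot: [179.6, 0.0, 93.0]
force: [0.9, -0.3, -2.5]
opening: 0.46
```

Not touching yet, so I'll lower a little further.

{"api": "drive_tool", "payload": {"steps": [{"dp":[0,0,0.5],"roll":0},{"dp":[0,0,1],"roll":0},{"dp":[0,0,1.5],"roll":0},{"dp":[0,0,2],"roll":0},{"dp":[0,0,2],"roll":0},{"dp":[0,0,2],"roll":0},{"dp":[0,0,2],"roll":0},{"dp":[0,0,2],"roll":0}]}}

```text
time: 18.35
tool_pos: [461.7, 49.3, 163.2]
ee_rot: [179.5, 0.0, 93.0]
force: [-1.0, 0.3, 5.8]
opening: 0.462
```

Contact (force up by about 8 N), so I'll release and rise.

{"api": "drive_tool", "payload": {"steps": [{"dp":[0,0,0],"roll":0},{"dp":[0,0,0],"roll":0},{"dp":[0,0,0],"roll":0},{"dp":[0,0,0],"roll":0},{"dp":[0,0,-15],"roll":0},{"dp":[0,0,-50],"roll":0},{"dp":[0,0,-90],"roll":0},{"dp":[0,0,-130],"roll":0}], "gripper": 95}}

```text
time: 19.35
tool_pos: [460.7, 49.3, 295.5]
ee_rot: [179.5, 0.0, 93.0]
force: [0.3, 0.6, -0.3]
opening: 0.948
```

```bash
python3 - <<'E'
from h import *
go((611,125,295))
s=monitor.get_state();c=snap('wrist','w6.png');uv=proj(s,c,(461,50,116));print(uv);cap(s,c,'blue',116,uv,30)
E
```

```text
t 19.35 pos [460.7  49.3 295.5] rot [179.5   0.   93. ] F [ 0.3  0.6 -0.3] op 0.948
(611, 125, 295) dp [ 67.8 154.    1.8]
roll -0.077
(np.float64(280.47747207689304), np.float64(205.83591119223513))
blue px [283.7 207.4] r 24.0 [463.7  48.8 116. ]
```

{"api": "drive_tool", "payload": {"steps": [{"dp":[6,14,0],"roll":0},{"dp":[18,40,0],"roll":-0.02},{"dp":[34,75,0],"roll":-0.04},{"dp":[48,110,0],"roll":-0.06},{"dp":[60,138,0],"roll":-0.07},{"dp":[68,154,0],"roll":-0.077},{"dp":[68,154,2],"roll":-0.077},{"dp":[68,154,2],"roll":-0.077}]}}

```text
time: 20.4
tool_pos: [612.8, 125.1, 301.9]
ee_rot: [179.1, 0.1, 97.4]
force: [0.4, 0.2, -0.5]
opening: 0.95
```

```bash
python3 - <<'E'
from h import *
go((611,125,180))
s=monitor.get_state();c=snap('wrist');cv2.imwrite('pics/w7.png',cv2.resize(c['img'][120:340,180:400],None,fx=2,fy=2)[:,:,::-1]);uv=proj(s,c,(611,125,134));print(uv);cap(s,c,'white',134,uv,30)
E
```

```text
t 20.4 pos [612.8 125.1 301.9] rot [1.791e+02 1.000e-01 9.740e+01] F [ 0.4  0.2 -0.5] op 0.95
(611, 125, 180) dp [  0.4  -3.8 121.8]
roll -0.0
(np.float64(276.2666197425087), np.float64(209.95929339983883))
white px [277.3 210.1] r 23.5 [611.9 125.  134. ]
```

View pics/w7.png

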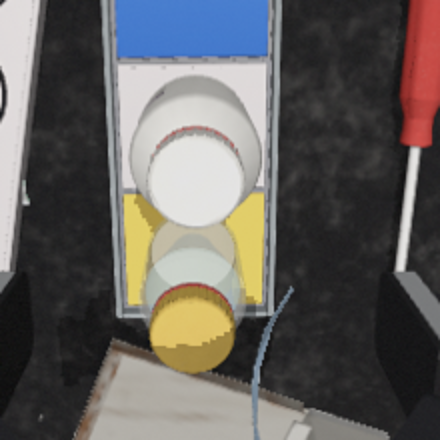

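The white bottle's cap is at full-image (277,210), standing in its rack between the empty blue mat and yellow. Descending.

{"api": "drive_tool", "payload": {"steps": [{"dp":[0,-1,15],"roll":0},{"dp":[0,-1,40],"roll":0},{"dp":[0,-2,65],"roll":0},{"dp":[0,-3,90],"roll":0},{"dp":[0,-3,107],"roll":0},{"dp":[0,-3,115],"roll":0},{"dp":[0,-3,119],"roll":0},{"dp":[0,-3,120],"roll":0}]}}

```text
time: 21.45
tool_pos: [612.3, 124.7, 182.8]
ee_rot: [178.9, 0.1, 97.4]
force: [-0.8, -0.8, -0.3]
opening: 0.95
```

{"api": "drive_tool", "payload": {"steps": [{"dp":[0,0,0],"roll":0},{"dp":[0,0,0],"roll":0},{"dp":[0,0,0],"roll":0},{"dp":[0,0,0],"roll":0},{"dp":[0,0,0],"roll":0},{"dp":[0,0,0],"roll":0},{"dp":[0,0,0],"roll":0},{"dp":[0,0,0],"roll":0}], "gripper": 0}}

```text
time: 22.45
tool_pos: [612.3, 124.7, 183.9]
ee_rot: [178.9, 0.1, 97.4]
force: [-2.6, -0.3, 4.8]
opening: 0.444
```

{"api": "drive_tool", "payload": {"steps": [{"dp":[0,0,-5],"roll":0},{"dp":[0,0,-20],"roll":0},{"dp":[0,0,-45],"roll":0},{"dp":[0,0,-70],"roll":0},{"dp":[0,0,-95],"roll":0},{"dp":[0,0,-115],"roll":0},{"dp":[0,0,-125],"roll":0},{"dp":[0,0,-125],"roll":0}]}}

```text
time: 23.45
tool_pos: [610.3, 124.7, 309.7]
ee_rot: [178.9, 0.1, 97.4]
force: [0.0, -0.1, -3.0]
opening: 0.439
```

```bash
python3 -c "
from h import *
go((465.2,127.3,305),yaw=93)"
```

```text
t 23.45 pos [610.3 124.7 309.7] rot [1.789e+02 1.000e-01 9.740e+01] F [ 0.  -0.1 -3. ] op 0.439
(465.2, 127.3, 305) dp [  21.2 -143.7    1.8]
roll 0.076
```

{"api": "drive_tool", "payload": {"steps": [{"dp":[2,-14,0],"roll":0},{"dp":[5,-38,0],"roll":0.02},{"dp":[10,-68,0],"roll":0.04},{"dp":[14,-98,0],"roll":0.06},{"dp":[18,-123,0],"roll":0.07},{"dp":[20,-138,0],"roll":0.076},{"dp":[21,-144,2],"roll":0.076},{"dp":[21,-144,2],"roll":0.076}]}}

```text
time: 24.45
tool_pos: [464.7, 127.1, 304.5]
ee_rot: [178.8, 0.0, 93.0]
force: [-0.3, 0.4, -2.5]
opening: 0.439
```

```bash
python3 -c "
from h import *
go((464.2,127.3,184),yaw=93)"
```

```text
t 24.45 pos [464.7 127.1 304.5] rot [178.8   0.   93. ] F [-0.3  0.4 -2.5] op 0.439
(464.2, 127.3, 184) dp [  0.3  -2.9 120.4]
roll 0.0
```

{"api": "drive_tool", "payload": {"steps": [{"dp":[0,0,10],"roll":0},{"dp":[0,-1,30],"roll":0},{"dp":[0,-1,55],"roll":0},{"dp":[0,-2,80],"roll":0},{"dp":[0,-2,100],"roll":0},{"dp":[0,-3,112],"roll":0},{"dp":[0,-3,118],"roll":0},{"dp":[0,-3,120],"roll":0}]}}

```text
time: 25.45
tool_pos: [464.5, 127.0, 184.4]
ee_rot: [178.8, 0.0, 93.0]
force: [-0.3, 0.0, -3.4]
opening: 0.435
```

{"api": "drive_tool", "payload": {"steps": [{"dp":[0,0,1],"roll":0},{"dp":[0,0,2],"roll":0},{"dp":[0,0,2.5],"roll":0},{"dp":[0,0,3],"roll":0},{"dp":[0,0,3.5],"roll":0},{"dp":[0,0,4],"roll":0},{"dp":[0,0,4],"roll":0},{"dp":[0,0,4],"roll":0}]}}

```text
time: 26.45
tool_pos: [464.9, 127.1, 181.2]
ee_rot: [178.8, 0.0, 93.0]
force: [-2.2, 0.3, 5.1]
opening: 0.441
```

Contact. I'll release, rise, and go on to yellow.

{"api": "drive_tool", "payload": {"steps": [{"dp":[0,0,0],"roll":0},{"dp":[0,0,0],"roll":0},{"dp":[0,0,0],"roll":0},{"dp":[0,0,0],"roll":0},{"dp":[0,0,-15],"roll":0},{"dp":[0,0,-45],"roll":0},{"dp":[0,0,-80],"roll":0},{"dp":[0,0,-115],"roll":0}], "gripper": 95}}

```text
time: 27.45
tool_pos: [462.5, 127.1, 298.4]
ee_rot: [178.7, 0.0, 93.0]
force: [0.8, 0.2, 0.2]
opening: 0.951
```

```bash
python3 - <<'E'
from h import *
go((619,48,290))
s=monitor.get_state();c=snap('wrist','w8.png');uv=proj(s,c,(465,127.5,131));print(uv);cap(s,c,'white',131,uv,30)
E
```

```text
t 27.45 pos [462.5 127.1 298.4] rot [178.7   0.   93. ] F [0.8 0.2 0.2] op 0.951
(619, 48, 290) dp [-87.2 151.9  11.8]
roll -0.076
(np.float64(280.45954386533015), np.float64(210.32474134635183))
white px [287.2 217.2] r 30.8 [470.7 122.  131. ]
```

View pics/w8.png

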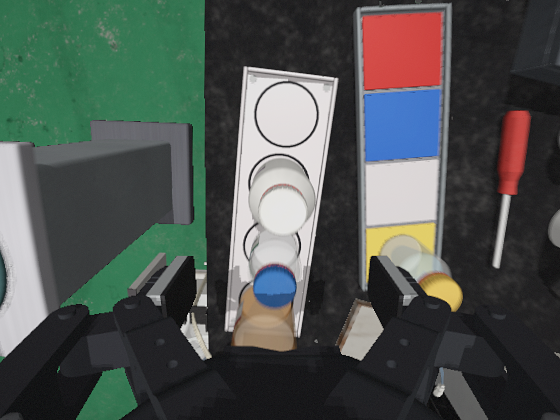

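The three placed bottles stand upright: white cap (283,210), blue (273,285), red below. The white cap is within about 2 px of its prediction. Next is yellow, cap at (440,294).

{"api": "drive_tool", "payload": {"steps": [{"dp":[-8,14,0],"roll":0},{"dp":[-24,40,0],"roll":-0.02},{"dp":[-42,75,0],"roll":-0.04},{"dp":[-62,110,3],"roll":-0.06},{"dp":[-78,138,5],"roll":-0.07},{"dp":[-87,152,10],"roll":-0.076},{"dp":[-87,152,12],"roll":-0.076},{"dp":[-87,152,12],"roll":-0.076}]}}

```text
time: 28.5
tool_pos: [620.5, 49.1, 295.7]
ee_rot: [178.4, 0.0, 97.4]
force: [0.1, -0.9, -0.1]
opening: 0.949
```

```bash
python3 - <<'E'
from h import *
go((619,48,167))
s=monitor.get_state();c=snap('wrist','w9.png');uv=proj(s,c,(619,48,119));print(uv);cap(s,c,'yellow',119,uv,26)
E
```

```text
t 28.5 pos [620.5  49.1 295.7] rot [178.4   0.   97.4] F [ 0.1 -0.9 -0.1] op 0.949
(619, 48, 167) dp [ -0.8  -5.4 128.6]
roll -0.0
(np.float64(273.8582143625699), np.float64(208.58577580409016))
yellow px [275.8 209. ] r 24.3 [620.6  47.8 119. ]
```

View pics/w9.png

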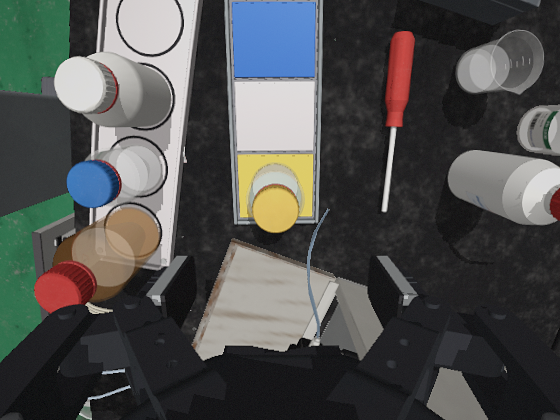

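Yellow cap at (276,209), centred under the jaws. The placed bottles' bases sit inside their rings.

{"api": "drive_tool", "payload": {"steps": [{"dp":[-1,-1,15],"roll":0},{"dp":[-1,-2,40],"roll":0},{"dp":[-1,-3,65],"roll":0},{"dp":[-1,-4,90],"roll":0},{"dp":[-1,-5,108],"roll":0},{"dp":[-1,-5,120],"roll":0},{"dp":[-1,-5,126],"roll":0},{"dp":[-1,-5,128],"roll":0}]}}

```text
time: 29.55
tool_pos: [619.8, 48.1, 168.3]
ee_rot: [178.3, 0.1, 97.4]
force: [-0.6, -0.1, 0.2]
opening: 0.95
```

{"api": "drive_tool", "payload": {"steps": [{"dp":[0,0,0],"roll":0},{"dp":[0,0,0],"roll":0},{"dp":[0,0,0],"roll":0},{"dp":[0,0,0],"roll":0},{"dp":[0,0,0],"roll":0},{"dp":[0,0,0],"roll":0},{"dp":[0,0,0],"roll":0},{"dp":[0,0,0],"roll":0}], "gripper": 0}}

```text
time: 30.55
tool_pos: [620.1, 48.0, 169.7]
ee_rot: [178.2, 0.1, 97.4]
force: [-2.2, 0.0, 4.6]
opening: 0.442
```

{"api": "drive_tool", "payload": {"steps": [{"dp":[0,0,-5],"roll":0},{"dp":[0,0,-20],"roll":0},{"dp":[0,0,-45],"roll":0},{"dp":[0,0,-75],"roll":0},{"dp":[0,0,-105],"roll":0},{"dp":[0,0,-130],"roll":0},{"dp":[0,0,-145],"roll":0},{"dp":[0,0,-145],"roll":0}]}}

```text
time: 31.55
tool_pos: [616.2, 47.6, 316.4]
ee_rot: [178.1, 0.1, 97.4]
force: [-0.3, 1.1, -2.1]
opening: 0.439
```

```bash
python3 -c "
from h import *
go((540,205.5,312),(468.4,205.5,312),yaw=93)"
```

```text
t 31.55 pos [616.2  47.6 316.4] rot [1.781e+02 1.000e-01 9.740e+01] F [-0.3  1.1 -2.1] op 0.439
(540, 205.5, 312) dp [166.4 -55.4   2.3]
(468.4, 205.5, 312) dp [ 175.6 -126.3   -0.2]
roll 0.077
```

{"api": "drive_tool", "payload": {"steps": [{"dp":[15,-8,0],"roll":0},{"dp":[45,-30,0],"roll":0.02},{"dp":[80,-56,0],"roll":0.04},{"dp":[115,-82,0],"roll":0.06},{"dp":[148,-106,0],"roll":0.07},{"dp":[168,-121,0],"roll":0.077},{"dp":[176,-126,0],"roll":0.077},{"dp":[176,-126,0],"roll":0.077}]}}

```text
time: 32.55
tool_pos: [468.1, 206.2, 311.2]
ee_rot: [178.1, -0.0, 93.1]
force: [0.5, -0.9, -2.3]
opening: 0.439
```

```bash
python3 -c "
from h import *
go((468,205.7,170),yaw=93)"
```

```text
t 32.55 pos [468.1 206.2 311.2] rot [178.1  -0.   93.1] F [ 0.5 -0.9 -2.3] op 0.439
(468, 205.7, 170) dp [ -0.6  -4.8 141.1]
roll 0.001
```

{"api": "drive_tool", "payload": {"steps": [{"dp":[0,0,12],"roll":0},{"dp":[0,-1,37],"roll":0},{"dp":[0,-2,66],"roll":0},{"dp":[-0.5,-3,95],"roll":0},{"dp":[-0.5,-4,118],"roll":0},{"dp":[-0.5,-4.5,132],"roll":0},{"dp":[-0.5,-5,138],"roll":0},{"dp":[-0.5,-5,141],"roll":0}]}}

```text
time: 33.55
tool_pos: [468.2, 205.7, 170.2]
ee_rot: [178.1, -0.0, 93.1]
force: [0.7, -1.1, -1.5]
opening: 0.443
```

{"api": "drive_tool", "payload": {"steps": [{"dp":[0,0,1],"roll":0},{"dp":[0,0,2],"roll":0},{"dp":[0,0,2.5],"roll":0},{"dp":[0,0,3],"roll":0},{"dp":[0,0,3.5],"roll":0},{"dp":[0,0,4],"roll":0},{"dp":[0,0,4],"roll":0},{"dp":[0,0,4],"roll":0}]}}

```text
time: 34.55
tool_pos: [468.6, 205.8, 166.8]
ee_rot: [178.0, -0.0, 93.1]
force: [-1.1, -1.2, 4.2]
opening: 0.443
```

Contact. I'll release, rise, then back away to clear the cameras.

{"api": "drive_tool", "payload": {"steps": [{"dp":[0,0,0],"roll":0},{"dp":[0,0,0],"roll":0},{"dp":[0,0,0],"roll":0},{"dp":[0,0,0],"roll":0},{"dp":[0,0,-15],"roll":0},{"dp":[0,0,-50],"roll":0},{"dp":[0,0,-100],"roll":0},{"dp":[0,0,-150],"roll":0}], "gripper": 95}}

```text
time: 35.55
tool_pos: [463.3, 205.3, 319.1]
ee_rot: [178.0, -0.1, 93.1]
force: [0.2, 0.8, -0.4]
opening: 0.951
```

{"api": "drive_tool", "payload": {"steps": [{"dp":[15,15,-20],"roll":0},{"dp":[45,30,-40],"roll":0},{"dp":[85,40,-50],"roll":0},{"dp":[125,40,-50],"roll":0},{"dp":[165,40,-50],"roll":0},{"dp":[200,40,-50],"roll":0},{"dp":[230,40,-50],"roll":0},{"dp":[230,40,-50],"roll":0}]}}

```text
time: 36.55
tool_pos: [488.6, 438.8, 371.4]
ee_rot: [178.0, -0.1, 93.2]
force: [0.8, -0.3, -0.6]
opening: 0.951
```

```bash
python3 - <<'E'
from h import *
import pickle
go()
c=snap('top');pickle.dump(c,open('top1.pkl','wb'));snap('scene','scene1.png');cv2.imwrite('pics/top1.png',c['img'][:,:,::-1])
E
```

```text
t 36.55 pos [488.6 438.8 371.4] rot [ 1.78e+02 -1.00e-01  9.32e+01] F [ 0.8 -0.3 -0.6] op 0.951
roll -0.073
```

View pics/top1.png

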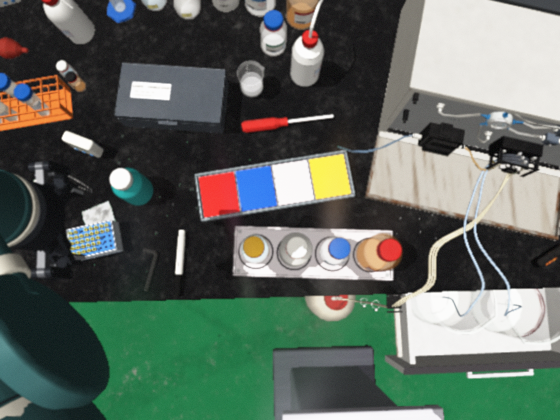

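View pics/scene1.png

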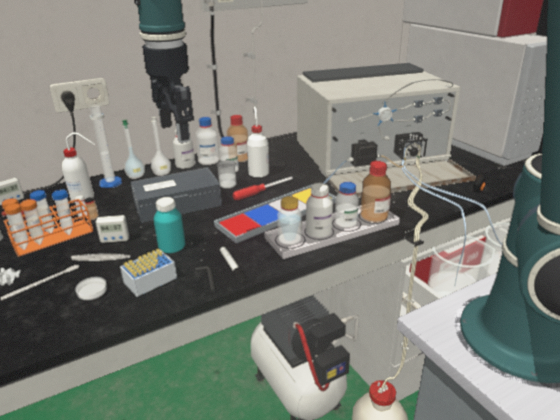

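All four stand upright in the white rack. From the left in the top view they are yellow (253,246), white (296,243), blue (341,248) and red (389,249). Now a final check of how well each is centred.

```bash
python3 - <<'E'
from h import *
import pickle
c=pickle.load(open('top1.pkl','rb'))
for n,z,uv,r in(('yellow',116,(253,246),(469.9,205.7)),('blue',116,(341,248),(460.7,49.6)),('red',154,(389,249),(456.1,-28.2))):
    cap(None,c,n,z,uv,16);print('  ring',r)
cv2.imwrite('pics/crop1.png',cv2.resize(c['img'][215:290,225:405],None,fx=4.4,fy=4.4,interpolation=cv2.INTER_CUBIC)[:,:,::-1])
# expected cap-centre pixel (in the crop) if each bottle were exactly on its ring
K=c['camera_matrix']
for n,p in(('yellow',(469.9,205.7,116)),('white',(465.2,127.5,131)),('blue',(460.7,49.6,116)),('red',(456.1,-28.2,154))):
    P=np.linalg.inv(c['extrinsics'])@np.append(p,1);x,y=P[:2]/P[2];f=1+c['k1']*(x*x+y*y)
    print(n,np.round([(K[0,0]*x*f+K[0,2]-225)*4.4,(K[1,1]*y*f+K[1,2]-215)*4.4]))
E
```

```text
yellow px [253.2 246.2] r 10.3 [471.4 205.  116. ]
  ring (469.9, 205.7)
blue px [339.5 248.5] r 10.1 [462.7  49.6 116. ]
  ring (460.7, 49.6)
red px [389.5 249.5] r 12.7 [455.8 -30.7 154. ]
  ring (456.1, -28.2)
yellow [123. 141.]
white [316. 144.]
blue [504. 152.]
red [717. 151.]
```

View pics/crop1.png

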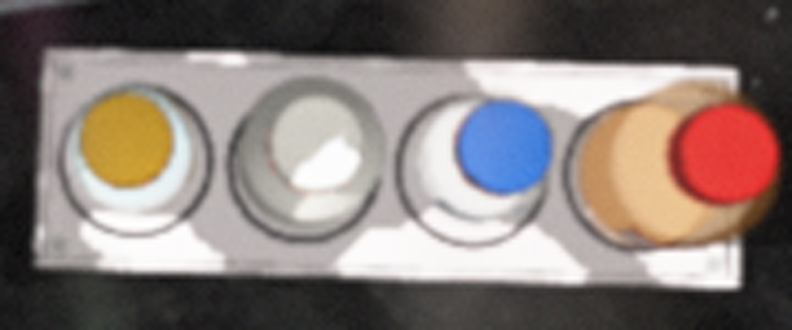

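Caps against exact ring centres: yellow and blue within 2 mm, white within 1 mm, and red 2.5 to 3 mm off along the row. All are upright, so I'm handing in.

```bash
python3 -c "
from h import *
print(manip.finish_job())"
```

```text
the job is handed in; nothing more can be done
None
```

All four bottles now stand upright in the white rack in reversed order: yellow, white, blue, red from the robot's left. The job is handed in. It took about 37 s of robot time, no forces came near the limits, and the turquoise look-alike was left alone.

**Last checks:** the final top and scene views show the four bottles standing with the gripper well clear. The caps lie about 2 mm (yellow), 1 mm or less (white), 2 mm (blue) and 2.5–3 mm (red, along the row) from their ring centres. I left red as it was, since a regrip was riskier than that error.

**What disagreed or failed:**
- The wrist and top cameras differed by up to about 4 mm.
- The automatic wrist fit of the placed white cap failed, because the mask ran into the white rack. I judged that bottle by eye against its predicted pixel instead.
- The tool's tilt drifted to about 2° by the end, which I allowed for when placing the last two bottles.

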